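# Turn the status flag of a test bay to green

### The job

The job in the blue bay has passed its test: with the fingertips, push the flag on the blue stand up and right over its hinge, so that it lies flat on the other side showing its green face. Do not drag, tip or lift the stand; leave the white stand, its flag and the parts lying around as they are, and let go at the end.

Things in the scene. Friction and masses are not known exactly. Their poses are not given: they have to be found in the camera images.
- blue_stand: loose flag stand, blue painted steel, 2.5 kg: base plate 180 x 100 x 12 mm with two uprights (22 x 6 mm, inner faces 92 mm apart, up to 126 mm above the table). Origin: centre of its underside, on the table. Its x axis points horizontally from the side where the flag lies orange up to where it lies green up; y runs along the hinge; z up
- blue_hinge (a point): middle of the hinge axis of the blue stand's flag, 110 mm above the table; fixed to the stand, with the stand's axes (hinge along y)
- blue_edge (a point): middle of the free edge of the blue stand's flag, 100 mm from the hinge axis: a black round bead, 10 mm thick, 80 mm long, parallel to the hinge. It moves with the flag
- blue_flag (a joint): angle of the blue stand's flag, rad: paddle 80 mm wide, 6 mm thick, about 0.12 kg, reaching 105 mm from the hinge axis. 0: level towards the stand's -x, orange face up, green down; pi/2: upright; pi (stop): level towards +x, green up. Stiff hinge (0.5 to 2.5 N at the edge moves it): it stays where left. Open space below it, but for rest bars 22 mm either side of the hinge
- white_stand: loose flag stand, white painted steel, 2.5 kg: base plate 180 x 100 x 12 mm with two uprights (22 x 6 mm, inner faces 92 mm apart, up to 126 mm above the table). Origin: centre of its underside, on the table. Its x axis points horizontally from the side where the flag lies orange up to where it lies green up; y runs along the hinge; z up
- white_hinge (a point): middle of the hinge axis of the white stand's flag, 110 mm above the table; fixed to the stand, with the stand's axes (hinge along y)
- white_edge (a point): middle of the free edge of the white stand's flag, 100 mm from the hinge axis: a black round bead, 10 mm thick, 80 mm long, parallel to the hinge. It moves with the flag
- white_flag (a joint): angle of the white stand's flag, rad: paddle 80 mm wide, 6 mm thick, about 0.12 kg, reaching 105 mm from the hinge axis. 0: level towards the stand's -x, orange face up, green down; pi/2: upright; pi (stop): level towards +x, green up. Stiff hinge (0.5 to 2.5 N at the edge moves it): it stays where left. Open space below it, but for rest bars 22 mm either side of the hinge
- capacitor_mid (a point): loose capacitor can, aluminium, 60 mm diameter, 75 mm high with two small brass studs, upright on the table; the point lies on its axis 35 mm up
- transformer_mid (a point): loose small transformer, 55 x 60 x 60 mm, dark steel with copper-coloured winding; the point is its centre, 30 mm up
- driver_mid (a point): loose screwdriver, 190 mm long, lying on the table; the point lies near its middle, its x axis runs along the tool to the tip
Things that resemble listed ones, but are neither listed nor needed, are in the scene too. There is more than one size of the blue_stand; the job needs the largest.

How it is judged (in metres and radians):
At the end, for the whole second after the job is handed in: The blue stand's flag is at more than 3.0 rad (lies flat within 8 degrees, green up) and still; the blue stand stands upright within 25 mm of where it was; the white stand (20 mm), its flag's edge (25 mm) and the three loose parts (20 mm) are where they were (value of joint blue_flag above 3 rad and velocity of joint blue_flag below 0.1 rad/s and angle between blue_stand's own z axis and vertical below 0.05 rad and distance of each of blue_stand, white_edge from where it was at the start of the episode below 0.025 m and distance of each of white_stand, capacitor_mid, transformer_mid, driver_mid from where it was at the start of the episode below 0.02 m); the robot touches nothing.
It fails at once if the blue stand is dragged more than 25 mm, or lifted (distance of blue_stand from where it was at the start of the episode above 0.025 m).
It fails at once if the blue stand is tipped (angle between blue_stand's own z axis and vertical above 0.12 rad).
It fails at once if the white stand or its flag is moved (distance of white_stand from where it was at the start of the episode above 0.02 m or distance of white_edge from where it was at the start of the episode above 0.025 m).
It fails at once if a loose part is moved, lifted or carried (distance of any of capacitor_mid, transformer_mid, driver_mid from where it was at the start of the episode above 0.02 m).
It also fails if it takes over 42 s, if anything falls off the work surface, if the arm or the gripper's body presses on something with over 40 N, if the wrist force passes 120 N, or if a joint passes its speed limit or range.

### The arm

A 7-joint arm with a two-finger parallel gripper is mounted at the origin on the work surface. World frame = base frame: x ahead of the robot, y to its left, z up, the work surface at z = 0. Lengths are in m, angles in degrees, forces in N, time in s.
With the tool pointing down it reaches from about 0.425 to 0.975 m from the base axis. Payload 16.7 kg.
Tool frame: the origin (TCP) lies between the finger pads; the fingertips stand 22 mm ahead of it and the grasp point (between the pads) lies 3 mm ahead of it; z points along the fingers, y is the line along which they close (so a half turn about z gives the same grasp; the last joint's range is limited). The gripper opens to 85 mm and grips with 20 to 120 N. Pads are 22 mm wide; open, the fingers measure 114 mm over their backs; the gripper's body (76 mm by 85 mm) begins 54 mm behind the grasp point. The pads swing forward as they close: fully open they stand 13 mm farther back than shut.
Start: joints at [-81.045, 24.414, 4.234, 92.017, -1.954, 63.644, -3.845], TCP at [0.203, 0.644, 0.253] pointing down, gripper open.
Joint ranges: [-163.25, 163.25], [-28.42, 122.38], [-70.27, 78.77], [12.13, 141.07], [-58.53, 238.53], [9.26, 117.41], [-156.51, 156.51]. Speed limits (degrees/s): [108.29, 108.29, 136.94, 136.94, 172.46, 172.46, 172.46].

### API

Orientations are given as a 3x3 rotation matrix whose columns are the frame's x, y, z axes.
In Python, from station import status, optics, order, recognise, masks_of gives the robot as it stands. The module is installed in compiled form; this text tells all that it offers.
- The arm moves only by the tool move_arm, never from a script. Its argument "targets" is a list of rows, each a list of 5 numbers: the shift along the tool's x, y, z in cm, then the turn about the tool's z in degrees, then the closure in counts, from 0 (fully open) to 255 (shut). A call has exactly 5 rows; each row is the pose to reach, as a shift and turn from the pose commanded when the call began, along the tool's axes at that moment; what a row does not reach only later rows make up. A row lasts 1/12 s, in which the tool goes at most 41.7 mm and 7.16 degrees, less where a joint would pass 70% of its speed; a pose out of reach is approached as far as the arm can. A call with a gripper value outside its range is refused whole. The fingers move at their own pace and stop on an object; the grip force is fixed at half the most. Time passes only in rows, so rows that repeat a pose let the fingers close, or fill a call up. It gives the time, the measured TCP pose, the force, the opening and the grip force at its end, in the units of the state.
- status.read_state(): the state, without advancing time (a new reading comes with each control period).
- optics.read_camera(name): name is "side" or "top"; returns the picture (420x560x3 uint8, red, green, blue); there is no depth.
- optics.camera_info(name): a dict with "intrinsics" (3x3 intrinsics, pixels), "eye" and "attitude" of the camera in the world. Camera axes: x right, y up, looking along -z (the intrinsics and any distortion apply to the point x, -y, -z); pixel columns grow to the right and rows downward; lengths in m; the calibration is good to about 2 mm. A picture is of the moment at which its call begins. camera_info takes no time and is no camera call.
- order.finish_job(): hands the job in; it is judged then, once.
Trained networks look in the newest picture that a camera, given by its name, has taken for a name from the list of things; names that differ only in an ending like _2 or _b are one class to them, and where a whole thing is asked for, a point or a joint stands for the part that bears it (a point fixed in the world has none). Each returns a list of dicts, best first, with "confidence" (0 to 1); they miss things now and then, are a little off and sometimes report something else, mostly with a low value. They report only what shows in the picture. A call takes as long as a camera call. They do not tell look-alikes from the thing itself.
- recognise(camera, label): "point" ([x, y, z] in m, in world coordinates, good to about 4 mm: the middle of the surface that is visible of it).
- masks_of(camera, label): "region" (420x560 bool, what is visible of it).
The state is a dict: "time_s": time; "joint_positions": joint angles; "qvel": joint speeds; "effort": joint torques, N m; "position": TCP position; "eef_rot": TCP orientation; "ft_force": force on the tool from outside, world axes, zero at the start; "wrist_torque": the same for the moment, N m; "width": finger opening in m; "finger_force": force on a finger pad.
Only numpy, scipy, OpenCV 4.12 (cv2) and the standard library are available. Lean on these libraries where they do the work, as an engineer would, in place of code of your own. Each camera call takes 0.05 s, during which the arm holds its last target. There are 200 camera calls.

## Working session

There is one attempt and no reset: what is moved stays moved. The work goes in short steps, Python scripts to look and compute and a tool call to move; the robot and the scene stay as the last step left them, time stands still between calls to the robot, and variables do not carry over. Pictures are saved under pics/ and viewed, at most 10 in all, crops included, and the job is handed in when it is done.

Besides the shell and the picture viewer there is one more tool, called after "Request:" by a JSON object that holds its "name" and its "arguments", one argument or row to a line. move_arm: Moves the arm, as the interface text tells. Its arguments: {"type":"object","properties":{"targets":{"type":"array","items":{"type":"array","items":{"type":"number"}}}},"required":["targets"]}

```bash
mkdir -p pics
python3 - <<'E'
from station import *
import cv2,numpy as np
np.set_printoptions(precision=4,suppress=True)
for c in("side","top"):
    im=optics.read_camera(c);cv2.imwrite(f"pics/{c}0.png",im[:,:,::-1]);np.save(f"{c}0.npy",im)
    i=optics.camera_info(c);print(c,i)
    for l in("blue_stand","blue_flag","blue_edge","white_stand","white_edge","capacitor_mid","transformer_mid","driver_mid"):
        print(l,[(np.round(d["point"],3),round(d["confidence"],2)) for d in recognise(c,l)])
print(status.read_state())
E
```

```text
side {'intrinsics': array([[405.7313,   0.    , 274.805 ],
       [  0.    , 405.7313, 202.1943],
       [  0.    ,   0.    ,   1.    ]]), 'eye': array([ 0.1597, -0.697 ,  0.8067]), 'attitude': array([[ 0.8131,  0.3814, -0.4398],
       [-0.5821,  0.5344, -0.6128],
       [ 0.0013,  0.7543,  0.6565]])}
blue_stand [(array([ 0.775, -0.205,  0.009]), 0.97), (array([ 0.575, -0.241,  0.009]), 0.77), (array([ 0.513, -0.031,  0.009]), 0.77)]
blue_flag [(array([ 0.527, -0.032,  0.077]), 0.92), (array([ 0.603, -0.247,  0.13 ]), 0.79), (array([ 0.78 , -0.175,  0.075]), 0.69), (array([0.662, 0.027, 0.054]), 0.26)]
blue_edge [(array([ 0.782, -0.171,  0.077]), 0.75), (array([ 0.598, -0.248,  0.136]), 0.74), (array([ 0.529, -0.036,  0.078]), 0.71)]
white_stand [(array([0.532, 0.182, 0.012]), 0.62)]
white_edge [(array([0.536, 0.155, 0.123]), 0.77)]
capacitor_mid [(array([0.662, 0.028, 0.057]), 0.73)]
transformer_mid [(array([ 0.514, -0.469,  0.06 ]), 0.59)]
driver_mid []
top {'intrinsics': array([[453.6417,   0.    , 270.0904],
       [  0.    , 453.6417, 213.879 ],
       [  0.    ,   0.    ,   1.
[... 782 characters left out ...]
array([ 0.527, -0.455,  0.059]), 0.86)]
driver_mid [(array([0.543, 0.442, 0.021]), 0.86)]
{'time_s': 0.9, 'joint_positions': array([-81.0446,  24.4119,   4.2326,  92.0164,  -1.9513,  63.6435,
        -3.8462]), 'qvel': array([ 0.0148, -0.0305,  0.0078,  0.0598,  0.0794, -0.018 ,  0.0146]), 'effort': array([  0.0012, -94.9526,   3.7575, -46.3874,   0.019 ,   0.0027,
        -0.    ]), 'position': array([0.2032, 0.6437, 0.2533]), 'eef_rot': array([[-0.9536,  0.3011, -0.    ],
       [ 0.3011,  0.9536,  0.    ],
       [ 0.    ,  0.    , -1.    ]]), 'ft_force': array([-0.2263,  0.6773,  0.5064]), 'wrist_torque': array([0.0292, 0.0024, 0.0103]), 'finger_force': 0.0, 'width': 0.08565859610721728}
```

View pics/top0.png

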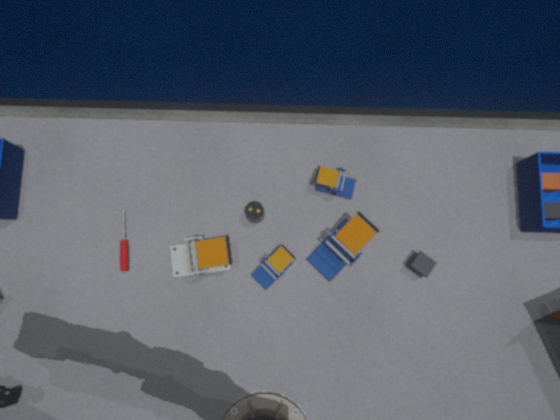

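View pics/side0.png

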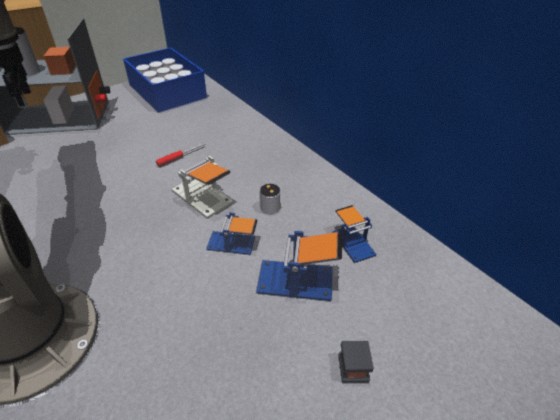

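The top view shows three blue stands: large at (345,245), small at (275,265) and small at (333,182). The white stand is at (205,255). The large one is the target, and its flag points to the upper right (+x, -y). I'll check this in one close crop.

Run:
```python
import cv2,numpy as np
t=np.load("top0.npy")[205:285,300:385,::-1];s=np.load("side0.npy")[222:307,250:350,::-1]
t=cv2.resize(t,(400,376),interpolation=3);s=cv2.resize(s,(400,340),interpolation=3)
o=np.zeros((376,800,3),np.uint8);o[:,:400]=t;o[:340,400:]=s;cv2.imwrite("pics/crop.png",o)
```

```text
(no output)
```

View pics/crop.png

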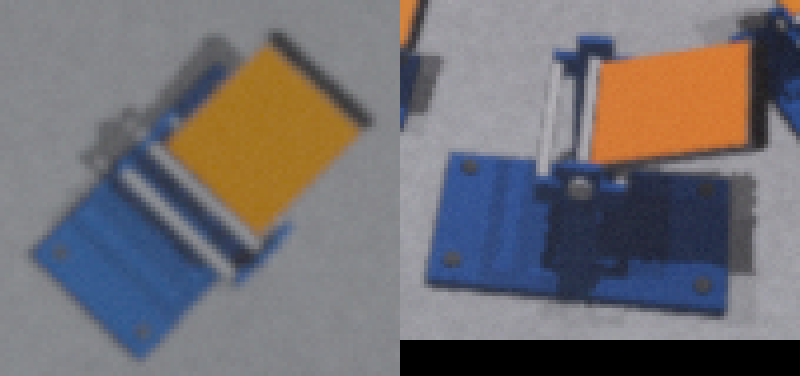

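```bash
cat > h.py <<'E'
from station import *
import cv2,numpy as np
from scipy.optimize import least_squares
np.set_printoptions(precision=4,suppress=True)
def proj(c,p):
    i=optics.camera_info(c);q=(np.atleast_2d(p)-i["eye"])@i["attitude"]
    u=(q*[1,-1,-1])@i["intrinsics"].T
    return u[:,:2]/u[:,2:]
def model(v,l):  # local pts; ('b',x,y,z) base ; ('f',y) bead
    x,y,a,t=v;P=[]
    for k in l:
        P.append(k[1:] if k[0]=='b' else (-.1*np.cos(t),k[1],.11+.1*np.sin(t)))
    P=np.array(P,float);c,s=np.cos(a),np.sin(a)
    return np.c_[x+c*P[:,0]-s*P[:,1],y+s*P[:,0]+c*P[:,1],P[:,2]]
E
python3 - <<'E'
from h import *
B=lambda x,y:('b',x,y,.012)
T=[(B(.09,-.05),307.4,259.2),(B(.09,.05),329.7,280.9),(('f',-.04),358,213.5),(('f',.04),377.4,231)]
S=[(B(.09,-.05),262.5,260.75),(B(.09,.05),256.75,293),(B(-.09,.05),331.2,300),(B(-.09,-.05),332.5,267),(('f',-.04),341,232.2),(('f',.04),340,258.5)]
f=lambda v:np.r_[tuple((proj(c,model(v,[k[0] for k in L]))-np.array([k[1:] for k in L])).ravel() for c,L in(("top",T),("side",S)))]
r=least_squares(f,[.55,-.2,2.4,.2]);print(r.x,np.degrees(r.x[2:]),r.fun)
print(model(r.x,[('f',-.04),('f',0),('f',.04),('b',0,0,.11)]))
E
```

```text
[ 0.5676 -0.2172  2.399   0.3514] [137.4531  20.1341] [-0.4665  0.3978  1.1745  1.4796  0.0475 -1.0439  1.7498  0.9373 -0.1696
 -0.9948 -0.4672 -1.4093  1.1116 -0.6955  0.3976 -0.6003 -0.9467  0.133
  0.0344  0.2256]
[[ 0.6638 -0.2512  0.1444]
 [ 0.6368 -0.2807  0.1444]
 [ 0.6097 -0.3102  0.1444]
 [ 0.5676 -0.2172  0.11  ]]
```

The crop confirms the big stand. Its flag is about 20° up, with the bead middle at (0.637, -0.281, 0.144) and stand x at 137.5°. First move: transit, with a 25° turn so tool x matches stand x, and the fingers shut.

Request:
{"name": "move_arm", "arguments": {
  "targets": [
    [-2.8,-2.9,0,5,255],
    [-5.5,-5.8,0,10,255],
    [-8.3,-8.7,0,15,255],
    [-11,-11.6,0,20,255],
    [-13.8,-14.5,0,25,255]
  ]
}}

```text
time_s: 1.32
position: [0.2915, 0.4621, 0.2533]
eef_rot: [[-0.734, 0.679, -0.0], [0.679, 0.734, 0.0], [0.0, 0.0, -1.0]]
ft_force: [1.1, 0.7, -0.1]
width: 0.0255
finger_force: 0.0
```

Request:
{"name": "move_arm", "arguments": {
  "targets": [
    [-3.8,-1.5,0,0,255],
    [-7.6,-3,0,0,255],
    [-11.4,-4.5,0,0,255],
    [-15.2,-6,0,0,255],
    [-19,-7.5,0,0,255]
  ]
}}

```text
time_s: 1.73
position: [0.381, 0.2783, 0.2536]
eef_rot: [[-0.737, 0.676, 0.0], [0.676, 0.737, 0.001], [0.0, 0.001, -1.0]]
ft_force: [0.3, 0.4, 0.3]
width: -0.0003
finger_force: 0.0
```

Request:
{"name": "move_arm", "arguments": {
  "targets": [
    [-3.8,-1.5,0,0,255],
    [-7.6,-3,0,0,255],
    [-11.4,-4.5,0,0,255],
    [-15.2,-6,0,0,255],
    [-19,-7.5,0,0,255]
  ]
}}

```text
time_s: 2.15
position: [0.4703, 0.0945, 0.2538]
eef_rot: [[-0.737, 0.676, 0.001], [0.676, 0.737, 0.001], [-0.0, 0.001, -1.0]]
ft_force: [-0.5, 1.2, -0.3]
width: -0.0001
finger_force: 0.0
```

Request:
{"name": "move_arm", "arguments": {
  "targets": [
    [-3.8,-1.5,0,0,255],
    [-7.6,-3,0,0,255],
    [-11.4,-4.5,0,0,255],
    [-15.2,-6,0,0,255],
    [-19,-7.5,0,0,255]
  ]
}}

```text
time_s: 2.57
position: [0.5598, -0.0891, 0.2536]
eef_rot: [[-0.737, 0.676, 0.001], [0.676, 0.737, 0.0], [-0.0, 0.001, -1.0]]
ft_force: [1.0, 1.5, 0.9]
width: -0.0
finger_force: 0.0
```

Request:
{"name": "move_arm", "arguments": {
  "targets": [
    [-3.8,-1.4,0,0,255],
    [-7.6,-2.9,0,0,255],
    [-11.4,-4.3,0,0,255],
    [-15.2,-5.8,0,0,255],
    [-18.8,-7.2,0,0,255]
  ]
}}

```text
time_s: 2.98
position: [0.6497, -0.2694, 0.2531]
eef_rot: [[-0.737, 0.676, -0.0], [0.676, 0.737, 0.0], [0.0, -0.0, -1.0]]
ft_force: [1.1, 1.4, 1.2]
width: -0.0002
finger_force: 0.0
```

Request:
{"name": "move_arm", "arguments": {
  "targets": [
    [-2.2,-0.8,0,0,255],
    [-4.3,-1.5,0,0,255],
    [-4.3,-1.5,0,0,255],
    [-4.3,-1.5,0,0,255],
    [-4.3,-1.5,0,0,255]
  ]
}}

```text
time_s: 3.4
position: [0.6705, -0.307, 0.253]
eef_rot: [[-0.737, 0.676, -0.0], [0.676, 0.737, 0.0], [0.001, 0.0, -1.0]]
ft_force: [-0.5, 0.6, 0.1]
width: 0.0001
finger_force: 0.0
```

Run:
```python
from h import *
s=status.read_state();print(s["position"],s["joint_positions"])
d=s["position"]-[.5676,-.2172,0];a=2.399;print("stand coords",d[0]*np.cos(a)+d[1]*np.sin(a),-d[0]*np.sin(a)+d[1]*np.cos(a),d[2])
t=cv2.resize(optics.read_camera("side")[200:310,240:370,::-1],(520,440),interpolation=3);cv2.imwrite("pics/s1.png",t)
```

```text
[ 0.6705 -0.307   0.253 ] [ -3.3691  34.3656  36.0187  84.194  -20.9476  68.2779  83.1637]
stand coords -0.13649622938802214 -0.0034008274939582167 0.2530379436541199
```

View pics/s1.png

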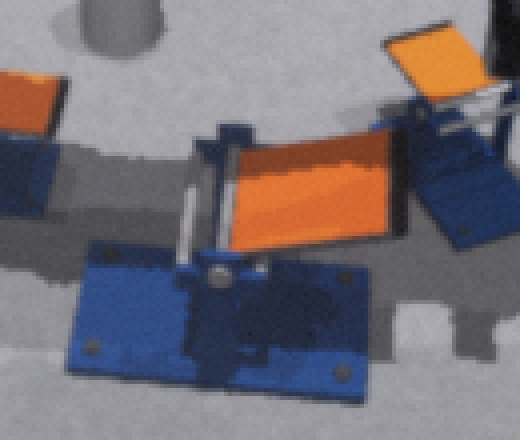

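Request:
{"name": "move_arm", "arguments": {
  "targets": [
    [0,-0.3,3,0,255],
    [0,-0.3,6,0,255],
    [0,-0.3,9,0,255],
    [0,-0.3,12,0,255],
    [0,-0.3,13,0,255]
  ]
}}

```text
time_s: 3.87
position: [0.6671, -0.3071, 0.1193]
eef_rot: [[-0.738, 0.675, -0.004], [0.675, 0.738, 0.002], [0.005, -0.001, -1.0]]
ft_force: [-0.1, 0.3, 0.1]
width: -0.0001
finger_force: 0.0
```

Request:
{"name": "move_arm", "arguments": {
  "targets": [
    [0.4,0,0,0,255],
    [0.8,0,0,0,255],
    [1.2,0,0,0,255],
    [1.6,0,0,0,255],
    [1.8,0,0,0,255]
  ]
}}

```text
time_s: 4.28
position: [0.6555, -0.2972, 0.125]
eef_rot: [[-0.737, 0.676, 0.002], [0.676, 0.737, -0.0], [-0.002, 0.001, -1.0]]
ft_force: [0.5, 1.0, 0.1]
width: 0.0001
finger_force: 0.0
```

Request:
{"name": "move_arm", "arguments": {
  "targets": [
    [0.4,0,-0.1,0,255],
    [0.7,0,-0.4,0,255],
    [0.95,0,-0.9,0,255],
    [1.2,0,-1.5,0,255],
    [1.4,0,-2.0,0,255]
  ]
}}

```text
time_s: 4.7
position: [0.645, -0.2882, 0.1443]
eef_rot: [[-0.737, 0.676, 0.001], [0.676, 0.737, -0.001], [-0.001, 0.0, -1.0]]
ft_force: [0.8, -0.2, -1.0]
width: 0.0003
finger_force: 0.9
```

Request:
{"name": "move_arm", "arguments": {
  "targets": [
    [0.4,0,-0.6,0,255],
    [0.8,0,-1.2,0,255],
    [1.2,0,-1.7,0,255],
    [1.6,0,-2.2,0,255],
    [2.0,0,-2.7,0,255]
  ]
}}

```text
time_s: 5.12
position: [0.632, -0.2762, 0.1729]
eef_rot: [[-0.737, 0.676, 0.005], [0.676, 0.737, -0.003], [-0.006, 0.001, -1.0]]
ft_force: [8.6, -7.5, 6.6]
width: 0.0001
finger_force: 5.5
```

Run:
```python
from h import *
s=status.read_state();print(s["position"],s["ft_force"])
d=s["position"]-[.5676,-.2172,0];a=2.399;print("stand coords",d[0]*np.cos(a)+d[1]*np.sin(a),-d[0]*np.sin(a)+d[1]*np.cos(a),d[2])
t=cv2.resize(optics.read_camera("side")[180:310,230:370,::-1],(560,520),interpolation=3);cv2.imwrite("pics/s2.png",t)
```

```text
[ 0.632  -0.2762  0.1729] [ 8.6091 -7.5133  6.6205]
stand coords -0.08732434295732028 -0.00011344670236775045 0.17287912592328844
```

View pics/s2.png

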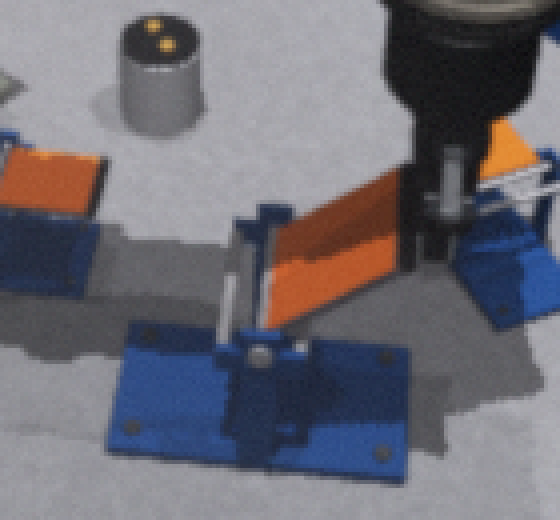

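Request:
{"name": "move_arm", "arguments": {
  "targets": [
    [0,0,-0.5,0,255],
    [0.3,0,-0.9,0,255],
    [0.6,0,-1.2,0,255],
    [0.9,0,-1.5,0,255],
    [1.2,0,-1.8,0,255]
  ]
}}

```text
time_s: 5.58
position: [0.6214, -0.2664, 0.1889]
eef_rot: [[-0.737, 0.676, 0.001], [0.676, 0.737, -0.0], [-0.001, 0.0, -1.0]]
ft_force: [4.4, -1.9, 2.4]
width: -0.0002
finger_force: 1.9
```

Request:
{"name": "move_arm", "arguments": {
  "targets": [
    [0.6,0,-0.4,0,255],
    [1.2,0,-0.8,0,255],
    [1.8,0,-1.0,0,255],
    [2.4,0,-1.1,0,255],
    [3.0,0,-1.1,0,255]
  ]
}}

```text
time_s: 6.0
position: [0.5987, -0.2456, 0.1994]
eef_rot: [[-0.737, 0.676, -0.0], [0.676, 0.737, 0.0], [0.0, -0.0, -1.0]]
ft_force: [2.4, -1.6, 0.2]
width: 0.0003
finger_force: 1.1
```

Request:
{"name": "move_arm", "arguments": {
  "targets": [
    [0.6,0,0,0,255],
    [1.2,0,0,0,255],
    [1.8,0,0,0,255],
    [2.4,0,0,0,255],
    [3.0,0,0,0,255]
  ]
}}

```text
time_s: 6.42
position: [0.5766, -0.2254, 0.1991]
eef_rot: [[-0.737, 0.676, -0.0], [0.676, 0.737, 0.0], [0.0, -0.0, -1.0]]
ft_force: [0.7, -1.1, 1.8]
width: -0.0003
finger_force: 0.7
```

Run:
```python
from h import *
s=status.read_state();print(s["position"],s["ft_force"])
d=s["position"]-[.5676,-.2172,0];a=2.399;print("stand coords",d[0]*np.cos(a)+d[1]*np.sin(a),-d[0]*np.sin(a)+d[1]*np.cos(a),d[2])
t=cv2.resize(optics.read_camera("side")[180:310,230:370,::-1],(560,520),interpolation=3);cv2.imwrite("pics/s3.png",t)
```

```text
[ 0.5766 -0.2254  0.1991] [ 0.6852 -1.1101  1.8119]
stand coords -0.012198277553574745 -3.1072766010427876e-05 0.19914442434039253
```

View pics/s3.png

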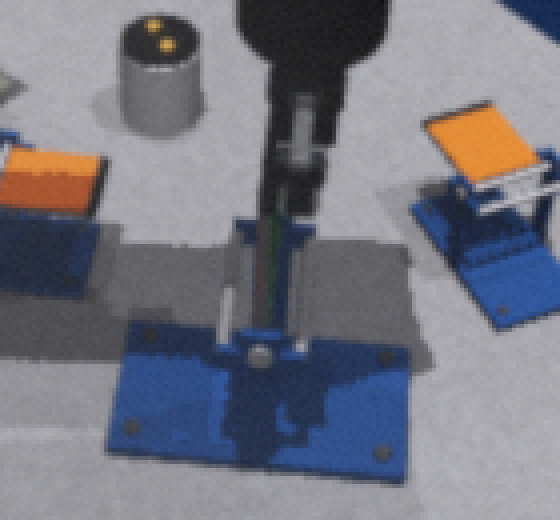

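Request:
{"name": "move_arm", "arguments": {
  "targets": [
    [1.2,0,-0.3,0,255],
    [2.4,0,-0.4,0,255],
    [3.5,0,0.1,0,255],
    [4.7,0,0.8,0,255],
    [5.6,0,1.6,0,255]
  ]
}}

```text
time_s: 6.88
position: [0.535, -0.187, 0.1835]
eef_rot: [[-0.737, 0.676, 0.001], [0.676, 0.737, 0.001], [-0.0, 0.001, -1.0]]
ft_force: [1.3, -1.2, 0.8]
width: -0.0001
finger_force: 0.9
```

Request:
{"name": "move_arm", "arguments": {
  "targets": [
    [0.5,0,0.6,0,255],
    [0.9,0,1.1,0,255],
    [1.3,0,2.0,0,255],
    [1.7,0,2.9,0,255],
    [1.9,0,3.7,0,255]
  ]
}}

```text
time_s: 7.3
position: [0.5216, -0.1749, 0.1453]
eef_rot: [[-0.737, 0.676, -0.0], [0.676, 0.737, 0.0], [0.0, -0.0, -1.0]]
ft_force: [0.2, 0.8, 0.6]
width: -0.0003
finger_force: 0.7
```

Run:
```python
from h import *
s=status.read_state();print(s["position"],s["ft_force"])
d=s["position"]-[.5676,-.2172,0];a=2.399;print("stand coords",d[0]*np.cos(a)+d[1]*np.sin(a),-d[0]*np.sin(a)+d[1]*np.cos(a),d[2])
t=cv2.resize(optics.read_camera("side")[180:310,230:370,::-1],(560,520),interpolation=3);cv2.imwrite("pics/s4.png",t)
```

```text
[ 0.5216 -0.1749  0.1453] [0.1795 0.833  0.5835]
stand coords 0.06251371795043528 -9.625116923200894e-05 0.14533687104999013
```

View pics/s4.png

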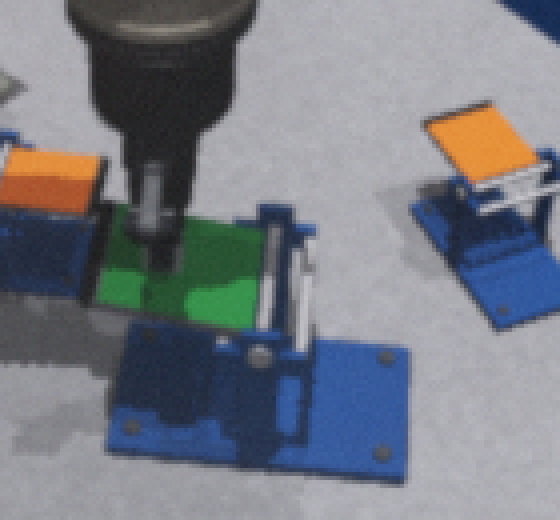

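Green shows and the stand hasn't moved. I'll press the last centimetre gently.

Request:
{"name": "move_arm", "arguments": {
  "targets": [
    [0.2,0,0.3,0,255],
    [0.2,0,0.6,0,255],
    [0.2,0,0.8,0,255],
    [0.2,0,0.9,0,255],
    [0.2,0,0.9,0,255]
  ]
}}

```text
time_s: 7.77
position: [0.5204, -0.174, 0.1372]
eef_rot: [[-0.737, 0.676, -0.0], [0.676, 0.737, -0.0], [0.0, -0.0, -1.0]]
ft_force: [0.3, 0.3, 0.1]
width: 0.0004
finger_force: 0.0
```

Request:
{"name": "move_arm", "arguments": {
  "targets": [
    [0,0,0.1,0,255],
    [0,0,0.2,0,255],
    [0,0,0.3,0,255],
    [0,0,0.4,0,255],
    [0,0,0.4,0,255]
  ]
}}

```text
time_s: 8.18
position: [0.5206, -0.174, 0.1346]
eef_rot: [[-0.737, 0.676, 0.001], [0.676, 0.737, 0.001], [0.0, 0.001, -1.0]]
ft_force: [-10.8, 4.8, 31.3]
width: 0.0002
finger_force: 15.7
```

The 31 N reading shows the flag is against its stop. Backing straight up and clear.

Request:
{"name": "move_arm", "arguments": {
  "targets": [
    [0,0,-0.4,0,255],
    [0,0,-1.5,0,255],
    [0,0,-4,0,255],
    [0,0,-7,0,255],
    [0,0,-10,0,255]
  ]
}}

```text
time_s: 8.6
position: [0.52, -0.1741, 0.2347]
eef_rot: [[-0.737, 0.676, -0.001], [0.676, 0.737, -0.0], [0.0, -0.001, -1.0]]
ft_force: [1.4, 0.8, 0.1]
width: 0.0001
finger_force: 0.0
```

Request:
{"name": "move_arm", "arguments": {
  "targets": [
    [-3,-3,0,0,255],
    [-6,-6,0,0,255],
    [-9,-9,0,0,255],
    [-12,-12,0,0,255],
    [-12,-12,0,0,255]
  ]
}}

```text
time_s: 9.02
position: [0.5258, -0.3512, 0.2345]
eef_rot: [[-0.732, 0.681, 0.0], [0.681, 0.732, -0.004], [-0.003, -0.003, -1.0]]
ft_force: [-1.5, 0.4, -0.1]
width: 0.0002
finger_force: 0.0
```

Run:
```python
from h import *
s=status.read_state();print(s["position"],s["ft_force"])
im=optics.read_camera("side");t=cv2.resize(im[180:310,210:370,::-1],(640,520),interpolation=3);cv2.imwrite("pics/s5.png",t)
for l in("white_edge","capacitor_mid","transformer_mid","blue_edge"): print(l,[np.round(d["point"],3) for d in recognise("side",l)])
print(proj("side",model([.5676,-.2172,2.399,np.pi],[('f',-.04),('f',.04)]))*4-[840,720])
```

```text
[ 0.5258 -0.3512  0.2345] [-1.5153  0.436  -0.1148]
white_edge [array([0.538, 0.154, 0.123])]
capacitor_mid [array([0.661, 0.027, 0.055])]
transformer_mid [array([ 0.519, -0.471,  0.061])]
blue_edge [array([ 0.523, -0.179,  0.12 ]), array([ 0.528, -0.036,  0.077]), array([ 0.792, -0.198,  0.08 ])]
[[187.26   221.6951]
 [165.264  323.4232]]
```

View pics/s5.png

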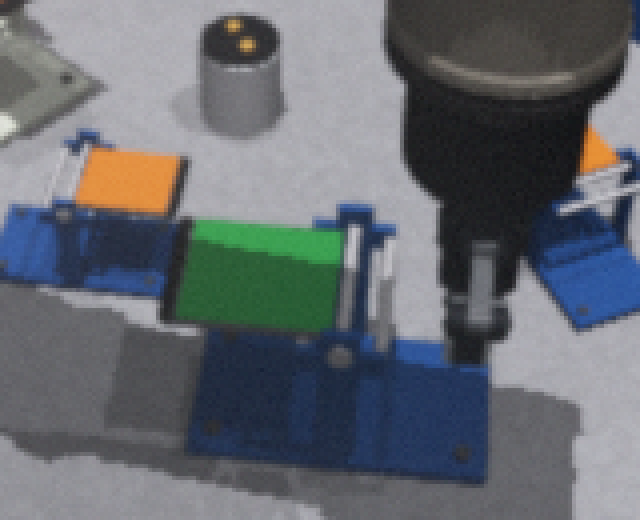

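The flag lies flat with green up. Its bead runs from (183,221) to (167,322), where a full 180° swing should put it. The stand and the parts I checked haven't moved, and the gripper is clear.

Request:
{"name": "move_arm", "arguments": {
  "targets": [
    [0,0,0,0,255],
    [0,0,0,0,255],
    [0,0,0,0,255],
    [0,0,0,0,255],
    [0,0,0,0,255]
  ]
}}

```text
time_s: 9.68
position: [0.5279, -0.3431, 0.2334]
eef_rot: [[-0.737, 0.676, 0.0], [0.676, 0.737, 0.0], [-0.0, 0.0, -1.0]]
ft_force: [-0.3, -0.1, 0.4]
width: -0.0003
finger_force: 0.0
```

```bash
python3 -c "
from station import order;print(order.finish_job())"
```

```text
the job is handed in; nothing more can be done
None
```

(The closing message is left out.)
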